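# Pump up the tube opener's air reservoir until its indicator pin pops out

## Robot

A 6-joint arm with a two-finger parallel gripper is mounted at the origin on the work surface. World frame = base frame: x ahead of the robot, y to its left, z up, the work surface at z = 0. Lengths are in m, angles in rad, forces in N, time in s.
With the tool pointing down it reaches from about 0.35 to 0.775 m from the base axis. Payload 5.5 kg.
Tool frame: the origin (TCP) lies at the very end of the fingers, on their centre line; the grasp point (between the pads) lies 19 mm behind it; z points along the fingers, y is the line along which they close (so a half turn about z gives the same grasp; the last joint's range is limited). The gripper opens to 85 mm and grips with 20 to 120 N. Pads are 22 mm wide; open, the fingers measure 114 mm over their backs; the gripper's body (76 mm by 85 mm) begins 54 mm behind the grasp point. The pads swing forward as they close: fully open they stand 13 mm farther back than shut.
Start: joints at [1.194, 0.313, 0.046, 1.304, 0, 1.431], TCP at [0.135, 0.559, 0.231] pointing down, gripper open.
Joint ranges: [-2.76, 2.76], [-0.86, 1.69], [-1.03, 1.26], [-2.2, 2.34], [-1.47, 1.5], [-3.14, 3.14]. Speed limits (rad/s): [2.57, 2.57, 3.14, 3.14, 3.14, 3.14].

## Interface

Orientations are given as a rotation vector (axis times angle).
In Python, from rig import bot gives the robot as it stands.
- The arm moves only by the tool apply_moves, never from a script. Its argument "rows" is a list of rows, each a list of 3 entries, a list of its own where there are three numbers: the turn, a rotation vector about the tool's x, y, z in degrees, then the shift along the tool's x, y, z in m, then the finger opening in m, from 0 to 0.0854. A call has 1 to 12 rows; each row shifts and turns the commanded pose from where the row before left it, along the tool's axes as they then stand; what a row does not reach is not made up. A row lasts 1/10 s, in which the tool goes at most 50 mm and 8.59 degrees, less where a joint would pass 70% of its speed; a pose out of reach is approached as far as the arm can. A call with a gripper value outside its range is refused whole. The fingers move at their own pace and stop on an object; "newtons" is the grip in N (left out, the last holds). Time passes only in rows, so rows that do not move let the fingers close. It gives the time, the measured TCP pose, the force, the opening and the grip force at its end, in the units of the state.
- bot.state(): the state, without advancing time (a new reading comes with each control period).
- bot.get_image(name): name is "side" or "top" or "wrist"; returns (picture, depth): 420x560x3 uint8, red, green, blue; 420x560 float32, m along the optical axis (not along the pixel's ray), 0 where there is no reading.
- bot.camera_info(name): a dict with "fx", "fy", "cx", "cy" (pixels), "rvec" (rotation vector, rad) and "tvec" (3), from world to camera coordinates, as OpenCV has them. Camera axes: x right, y down, z forward; pixel columns grow to the right and rows downward; lengths in m; the calibration is good to about 2 mm. A picture is of the moment at which its call begins: read the wrist's pose just before it. camera_info takes no time and is no camera call; for the wrist camera it gives the pose at the moment of the call.
- bot.finish_job(): hands the job in; it is judged then, once.
Trained networks look in the newest picture that a camera, given by its name, has taken for a name from the list of things; names that differ only in an ending like _2 or _b are one class to them, and where a whole thing is asked for, a point or a joint stands for the part that bears it (a point fixed in the world has none). Each returns a list of dicts, best first, with "confidence" (0 to 1); they miss things now and then, are a little off and sometimes report something else, mostly with a low value. They report only what shows in the picture. A call takes as long as a camera call.
- bot.outline_of(camera, name): "region" (420x560 bool, what is visible of it) and "rect" ([left, top, width, height] in pixels, round what is visible of it).
- bot.spot_point(camera, name): "uv" ([column, row] in pixels: a listed point, or the origin of a listed thing).
The state is a dict: "time_s": time; "qpos": joint angles; "qd": joint speeds; "joint_torque": joint torques, N m; "eef_pos": TCP position; "orientation": TCP orientation; "ft_force": force on the tool from outside, world axes, zero at the start; "ft_torque": the same for the moment, N m; "opening": opening from 0.0 (shut) to 1.0 (fully open); "grip_force": force on a finger pad.
Only numpy, scipy, OpenCV 4.12 (cv2) and the standard library are available. Lean on these libraries where they do the work, as an engineer would, in place of code of your own. Each camera call takes 0.05 s, during which the arm holds its last target. There are 200 camera calls.

## Task

The air reservoir of the tube opener has run low: with closed fingertips, pump the black plunger knob on top of the steel canister, pressing it fully down and letting it spring fully back up each time, until the indicator pin in the lid pops fully out. Stop pumping then, before the relief valve lifts, and take the hand away with the plunger up. Do not touch the pin or the relief valve, do not lift, tip or shift the reservoir, and leave the vials and the tube opener standing as they are.

Things in the scene. Friction and masses are not known exactly. Their poses are not given: they have to be found in the camera images.
- reservoir: loose upright steel canister, 1.5 to 2.2 kg, 132 mm in diameter (lid clamps to radius 75); lid top 128 mm above the bench. Origin: centre of its underside, z up. On the lid, in its axes: plunger at x = y = 0; indicator pin at x = 46 mm, y = 0; relief valve at x = -24 mm, y = 40 mm. A brass outlet sticks out along -x to 92 mm from the axis, 30 mm above the bench
- plunger: the pump's moving part: a black mushroom knob 44 mm in diameter, 16 mm thick, its top flat over 20 mm and edges rounded down by 5 mm, on a 12 mm steel rod sliding vertically in an aluminium collar (up to 38 mm in diameter, 14 mm high) in the middle of the lid. Origin on its axis, 56 mm below the knob's top (at the lid's top when it is up), z up
- knob_top (a point): the centre of the knob's top, where to press; it moves with the plunger: 184 mm above the bench when the plunger is up, 158 mm when it is fully down
- plunger_stroke (a joint): how far the plunger is down, in m: 0 up, 0.026 fully down. Its spring pushes back with 5 N at the top, 12 N at the bottom and raises it by itself. Each full stroke (over about 3/4 of the travel, down and up) adds the same charge; shorter ones add half or nothing. 3 to 6 full strokes are needed, differing from start to start, not to be seen beforehand
- pin: the indicator pin: a plain black plastic pin 13 mm in diameter, upright in an aluminium boss (23 mm in diameter, 8 mm high) on the lid, 46 mm from the plunger axis. It stays in until the charge suffices, then its spring pops it out in one go, during a down stroke. Origin on its axis, 10 mm below its top (at the lid's top when it is in), z up
- pin_top (a point): the centre of the pin's top: 2 mm above its boss (138 mm above the bench) when it is in, 22 mm above its boss (158 mm above the bench) when fully out
- pin_rise (a joint): how far the pin has come out, in m: 0 in, 0.020 fully out
- relief: the relief valve's stem: 9 mm steel with a small flat pull ring, in a brass body (20 mm in diameter, 13 mm high) on the lid, 47 mm from the plunger axis; stem top 18 mm above the lid. It lifts when overfilled: one needless stroke after the pin is out is safe, a second lifts it. Origin on its axis, at the lid's top when seated, z up
- relief_lift (a joint): how far the relief stem has lifted, in m: 0 seated, 0.008 lifted
- vial_a: vial_a is a loose capped amber glass vial, 28 mm in diameter and 60 mm tall, 45 g, standing upright; origin at the centre of its underside, z up. To be left alone
- vial_b: vial_b is a loose capped amber glass vial, 28 mm in diameter and 60 mm tall, 45 g, standing upright; origin at the centre of its underside, z up. To be left alone
- vial_c: vial_c is a loose capped amber glass vial, 28 mm in diameter and 60 mm tall, 45 g, standing upright; origin at the centre of its underside, z up. To be left alone
- opener: the tube opener: a loose grey plastic C-shaped bench device, 100 x 75 mm on the bench and 120 mm tall, 0.7 kg; origin at the centre of its underside, z up. To be left alone

How it is judged:
By the outcome, as a careful person would: the job done as asked, in the order asked, and still so for the second after the job is handed in, with the robot touching nothing.
It also fails if it takes over 54 s, if anything falls off the work surface, if the arm or the gripper's body presses on something with over 40 N, if the wrist force passes 120 N, or if a joint passes its speed limit or range.

## Working session

There is one attempt and no reset: what is moved stays moved. The work goes in short steps, Python scripts to look and compute and a tool call to move; the robot and the scene stay as the last step left them, time stands still between calls to the robot, and variables do not carry over. Pictures are saved under pics/ and viewed, at most 10 in all, crops included, and the job is handed in when it is done.

Besides the shell and the picture viewer there is one more tool, called after "Request:" as a command line: name --argument value ..., lists and objects as JSON in quotes. apply_moves: Moves the arm, as the interface text tells. Its arguments: {"type":"object","properties":{"rows":{"type":"array","items":{"type":"array"}},"newtons":{"type":"number"}},"required":["rows"]}

```bash
mkdir -p pics; cat > h.py <<'E'
import numpy as np, cv2
from rig import bot
def cam(n):
    c=bot.camera_info(n); K=np.array([[c['fx'],0,c['cx']],[0,c['fy'],c['cy']],[0,0,1]])
    return K,cv2.Rodrigues(np.array(c['rvec'],float))[0],np.array(c['tvec'],float)
def on_plane(n,uv,z):
    K,R,t=cam(n); d=R.T@np.linalg.solve(K,[uv[0],uv[1],1]); o=-R.T@t
    return o+d*(z-o[2])/d[2]
def proj(n,p):
    K,R,t=cam(n); q=K@(R@np.array(p)+t); return q[:2]/q[2]
def deproj(n,uv,depth):
    K,R,t=cam(n); return R.T@(np.linalg.solve(K,[uv[0],uv[1],1])*depth-t)
E
python3 - <<'E'
from h import *
s=bot.state(); print({k:np.round(v,3) for k,v in s.items()})
ims=[]
for n in ['top','side']:
    im,d=bot.get_image(n); cv2.imwrite(f'pics/{n}0.png',im[:,:,::-1])
    for name,z in [('knob_top',.184),('pin_top',.138),('relief',.128),('reservoir',0),('vial_a',0),('opener',0)]:
        for r in bot.spot_point(n,name)[:4]:
            u=r['uv']; print(n,name,round(r['confidence'],2),np.round(u),np.round(on_plane(n,u,z),4),d[int(u[1]),int(u[0])], np.round(deproj(n,u,d[int(u[1]),int(u[0])]),3))
E
```

```text
{'time_s': np.float64(0.0), 'qpos': array([ 1.194,  0.314,  0.045,  1.304, -0.   ,  1.431]), 'qd': array([-0.002, -0.001,  0.001,  0.001,  0.001, -0.001]), 'joint_torque': array([-1.0000e-03, -4.8062e+01,  2.9854e+01,  2.0000e-02, -0.0000e+00,
        0.0000e+00]), 'eef_pos': array([0.135, 0.558, 0.23 ]), 'orientation': array([-3.710e-01, -3.119e+00,  3.000e-03]), 'ft_force': array([-0.265,  0.514, -0.04 ]), 'ft_torque': array([-0.007, -0.015,  0.003]), 'grip_force': np.float64(0.0), 'opening': np.float64(0.994)}
top knob_top 0.65 [190. 210.] [0.5708 0.1594 0.184 ] 0.8264552 [0.571 0.16  0.182]
top knob_top 0.59 [205. 191.] [0.6062 0.1305 0.184 ] 0.88460827 [0.62  0.139 0.134]
top pin_top 0.36 [201. 192.] [0.6192 0.1457 0.138 ] 0.8829281 [0.62  0.146 0.136]
top relief 0.55 [174. 220.] [0.5674 0.2026 0.128 ] 0.8645407 [0.565 0.199 0.141]
top reservoir 0.86 [205. 226.] [0.5763 0.1648 0.    ] 0.8764337 [0.551 0.143 0.126]
top vial_a 0.65 [160. 204.] [0.6325 0.2668 0.    ] 0.96404237 [0.62  0.253 0.051]
top vial_a 0.58 [255. 223.] [0.5745 0.0499 0.    ] 0.9460297 [0.563 0.046 0.059]
top vial_a 0.55 [218. 181.] [0.6799 0.1322 0.    ] 0.98297966 [0.667 0.126 0.044]
top opener 0.84 [381. 259.] [ 0.4747 -0.2303  0.    ] 0.8665409 [ 0.463 -0.203  0.121]
side knob_top 0.67 [250. 240.] [0.5766 0.1634 0.184 ] 0.6962643 [0.576 0.164 0.184]
side pin_top 0.55 [229. 252.] [0.6225 0.1439 0.138 ] 0.7622596 [0.627 0.132 0.128]
side pin_top 0.22 [256. 267.] [0.5672 0.1696 0.138 ] 0.71018445 [0.566 0.173 0.141]
side relief 0.62 [250. 290.] [0.5649 0.2129 0.128 ] 0.67920065 [0.564 0.217 0.132]
side reservoir 0.88 [257. 325.] [0.5743 0.1657 0.    ] 0.7128256 [0.555 0.22  0.062]
side vial_a 0.74 [208. 368.] [0.6259 0.2694 0.    ] 0.7029184 [0.62  0.279 0.014]
side opener 0.88 [340. 214.] [ 0.4799 -0.2218  0.    ] 1.0578129 [ 0.477 -0.193  0.019]
side opener 0.41 [233. 259.] [ 0.6776 -0.0019  0.    ] 0.73467684 [0.612 0.157 0.137]
```

```bash
python3 - <<'E'
from h import *
for n in ['top','side']:
    im,d=bot.get_image(n); K,R,t=cam(n)
    v,u=np.mgrid[:420,:560]; P=(np.stack([(u-K[0,2])/K[0,0]*d,(v-K[1,2])/K[1,1]*d,d],-1)-t)@R
    m=(d>0)&(abs(P[...,2]-.184)<.004)&(np.hypot(P[...,0]-.574,P[...,1]-.162)<.04)
    Q=P[m]; print(n,m.sum(),Q.mean(0).round(4),np.median(Q,0).round(4),'mid',((Q.min(0)+Q.max(0))/2).round(4),np.ptp(Q,axis=0).round(4))
    m=(d>0)&(abs(P[...,2]-.128)<.004)&(np.hypot(P[...,0]-.574,P[...,1]-.162)<.1)
    c,r=cv2.minEnclosingCircle(P[m][:,:2].astype(np.float32)); print('lid',np.round(c,4),r)
    x,y=[int(a) for a in proj(n,[.574,.162,.1])]
    cr=im[max(y-110,0):y+110,max(x-140,0):x+140,::-1]; cv2.imwrite(f'pics/{n}1.png',cv2.resize(cr,None,fx=2.5,fy=2.5)); print(x,y)
E
python3 -c "
import cv2,numpy as np
a=cv2.imread('pics/top1.png');b=cv2.imread('pics/side1.png')
h=min(a.shape[0],b.shape[0]);c=np.hstack([a[:h],b[:h]]);cv2.imwrite('pics/c1.png',cv2.resize(c,(800,int(h*800/c.shape[1]))))"
```

```text
top 353 [0.5732 0.1586 0.183 ] [0.5733 0.1582 0.1829] mid [0.5734 0.1583 0.1837] [0.0416 0.0417 0.0074]
lid [0.5736 0.1587] 0.07219578325748444
197 217
side 348 [0.5731 0.1664 0.1835] [0.573  0.1672 0.1838] mid [0.5733 0.1642 0.1832] [0.0413 0.0421 0.0064]
lid [0.5743 0.1627] 0.07244481891393661
254 281
```

View pics/c1.png

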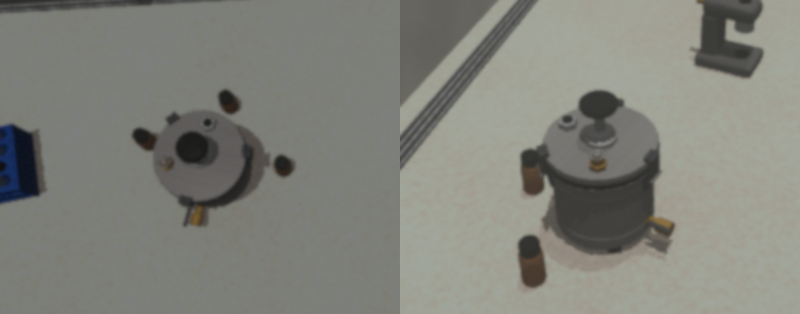

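View pics/side0.png

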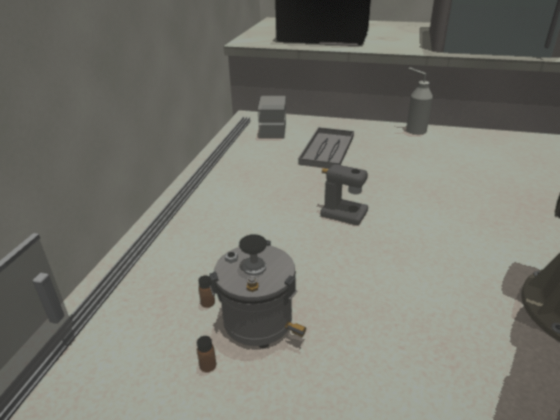

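Side view: the canister is at about (255, 295), the knob at (252, 243), the pin in its boss at (231, 255) and the brass relief valve at (252, 285). Two vials stand left of it, and the opener is far off at (345, 195). The measured axis is about (0.5735, 0.161), and the lid and knob heights match the given values.

Request:
apply_moves --rows '[[[0, 0, 0], [-0.038, -0.021, 0], 0], [[0, 0, 0], [-0.038, -0.021, 0], 0], [[0, 0, 0], [-0.038, -0.021, 0], 0], [[0, 0, 0], [-0.038, -0.021, 0], 0], [[0, 0, 0], [-0.038, -0.021, 0], 0], [[0, 0, 0], [-0.038, -0.021, 0], 0], [[0, 0, 0], [-0.038, -0.021, 0], 0], [[0, 0, 0], [-0.038, -0.021, 0], 0], [[0, 0, 0], [-0.038, -0.021, 0], 0], [[0, 0, 0], [-0.038, -0.021, 0], 0], [[0, 0, 0], [-0.038, -0.021, 0], 0], [[0, 0, 0], [0, 0, 0], 0]]' --newtons 40

```text
time_s: 2.0
eef_pos: [0.4908, 0.233, 0.231]
orientation: [0.38, 3.116, -0.001]
ft_force: [0.1, 0.4, 0.3]
opening: -0.002
grip_force: 0.0
```

```bash
cat > tgt.py <<'E'
from h import *
s=bot.state(); R=cv2.Rodrigues(np.array(s['orientation']))[0]
print(s['time_s'],np.round(s['eef_pos'],4),np.round(R[:,2],3),s['opening'],np.round(s['ft_force'],1))
print('tool delta',np.round(R.T@(np.array([.5735,.161,.2])-s['eef_pos']),4))
E
python3 tgt.py
```

```text
2.0 [0.4908 0.233  0.231 ] [ 0.002 -0.001 -1.   ] -0.0018675787007712244 [0.1 0.4 0.3]
tool delta [-0.0975 -0.05    0.0312]
```

Request:
apply_moves --rows '[[[0, 0, 0], [-0.033, -0.017, 0], 0], [[0, 0, 0], [-0.033, -0.017, 0], 0], [[0, 0, 0], [-0.0315, -0.016, 0], 0], [[0, 0, 0], [0, 0, 0.015], 0], [[0, 0, 0], [0, 0, 0.015], 0], [[0, 0, 0], [0, 0, 0], 0]]'

```text
time_s: 2.6
eef_pos: [0.5685, 0.1649, 0.1991]
orientation: [-0.371, -3.115, 0.001]
ft_force: [-0.8, 0.4, -0.4]
opening: 0.003
grip_force: 0.0
```

```bash
python3 tgt.py; python3 - <<'E'
from h import *
o=[]
for n in ['top','side','wrist']:
    im,d=bot.get_image(n)
    if n!='wrist':
        x,y=[int(a) for a in proj(n,[.5735,.161,.15])]; im=cv2.resize(im[y-80:y+80,x-80:x+80],(300,300),interpolation=2)
    else: im=cv2.resize(im,(400,300))
    o.append(im[:,:,::-1])
cv2.imwrite('pics/c2.png',cv2.resize(np.hstack(o),(800,240)))
E
```

```text
2.6 [0.5685 0.1649 0.1991] [-0.004 -0.    -1.   ] 0.0027937946587372198 [-0.8  0.4 -0.4]
tool delta [-0.0057 -0.0026 -0.001 ]
```

View pics/c2.png

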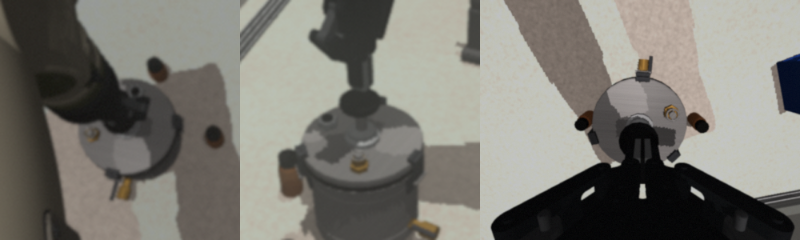

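Side view: the closed fingertips are just above the knob, at (362, 95). The pin boss at (327, 118) is in clear view and the pin is in. The wrist view doesn't show the pin, so the side camera will watch it.

Request:
apply_moves --rows '[[[0, 0, 0], [-0.002, -0.001, 0], 0], [[0, 0, 0], [0, 0, 0], 0], [[0, 0, 0], [0, 0, 0], 0]]'

```text
time_s: 3.05
eef_pos: [0.5721, 0.1636, 0.2019]
orientation: [0.371, 3.119, 0.001]
ft_force: [0.2, 0.3, 0.2]
opening: 0.001
grip_force: 0.0
```

```bash
python3 tgt.py; cat > pin.py <<'E'
from h import *
import os,sys
n='side'; im,d=bot.get_image(n)
for r in bot.spot_point(n,'pin_top')[:2]: print('pin',round(r['confidence'],2),np.round(r['uv'],1))
print('expected in/out',proj(n,[.6195,.145,.138]).round(1),proj(n,[.6195,.145,.158]).round(1))
x,y=[int(a) for a in proj(n,[.6195,.145,.148])]
c=im[y-25:y+25,x-25:x+25]
if not os.path.exists('base.npy'): np.save('base.npy',c)
b=np.load('base.npy'); D=np.abs(c.astype(int)-b).max(2)
print('diff near pin',D[8:40,12:38].mean().round(1),(D[8:40,12:38]>40).sum())
cv2.imwrite(f'pics/pin{len(os.listdir("pics"))}.png',cv2.resize(np.hstack([b,c])[:,:,::-1],None,fx=6,fy=6,interpolation=2))
E
python3 pin.py; ls pics
```

```text
3.05 [0.5721 0.1636 0.2019] [ 0.001  0.    -1.   ] 0.0013107017163370026 [0.2 0.3 0.2]
tool delta [-0.002  -0.0022  0.0019]
pin 0.61 [229.3 254.7]
expected in/out [230.4 252.9] [229.4 243.2]
diff near pin 0.0 0
c1.png
c2.png
pin6.png
side0.png
side1.png
top0.png
top1.png
```

Request:
apply_moves --rows '[[[0, 0, 0], [-0.002, -0.002, 0.008], 0], [[0, 0, 0], [0, 0, 0.008], 0], [[0, 0, 0], [0, 0, 0.007], 0], [[0, 0, 0], [0, 0, 0.007], 0], [[0, 0, 0], [0, 0, 0.007], 0], [[0, 0, 0], [0, 0, 0.007], 0], [[0, 0, 0], [0, 0, 0], 0], [[0, 0, 0], [0, 0, 0], 0]]'

```text
time_s: 3.95
eef_pos: [0.5736, 0.1609, 0.1586]
orientation: [0.371, 3.118, 0.0]
ft_force: [-2.1, -1.7, 10.3]
opening: 0.002
grip_force: 5.4
```

```bash
python3 tgt.py; python3 pin.py
```

```text
3.95 [0.5736 0.1609 0.1586] [ 0.002 -0.    -1.   ] 0.0024296078955865583 [-2.1 -1.7 10.3]
tool delta [ 0.0001  0.0001 -0.0414]
pin 0.36 [229.7 250.7]
expected in/out [230.4 252.9] [229.4 243.2]
diff near pin 18.2 113
```

Request:
apply_moves --rows '[[[0, 0, 0], [0, 0, 0.003], 0], [[0, 0, 0], [0, 0, 0], 0], [[0, 0, 0], [0, 0, 0], 0]]'

```text
time_s: 4.35
eef_pos: [0.5738, 0.1609, 0.1579]
orientation: [0.371, 3.116, 0.001]
ft_force: [-7.1, -1.1, 21.8]
opening: 0.0
grip_force: 11.1
```

```bash
python3 tgt.py; python3 pin.py; ls -t pics|head -1; cp pics/$(ls -t pics|head -1) pics/v1.png
```

```text
4.35 [0.5738 0.1609 0.1579] [ 0.004  0.    -1.   ] 8.591733530797577e-05 [-7.1 -1.1 21.8]
tool delta [ 0.0001  0.0001 -0.0421]
pin 0.57 [231.6 251.4]
expected in/out [230.4 252.9] [229.4 243.2]
diff near pin 18.9 118
pin8.png
```

View pics/v1.png

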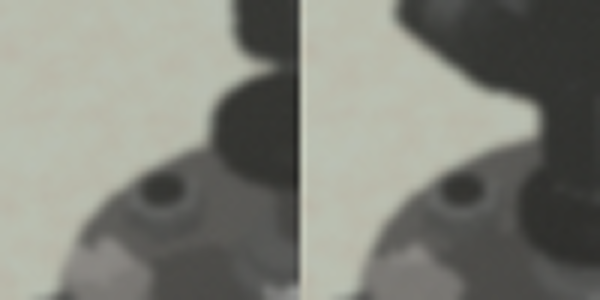

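The pin (right half, at (463, 188)) is still in. The plunger bottomed out at 21.8 N with the TCP at z 0.158. Now up, then the second press.

Request:
apply_moves --rows '[[[0, 0, 0], [0, 0, -0.009], 0], [[0, 0, 0], [0, 0, -0.009], 0], [[0, 0, 0], [0, 0, -0.009], 0], [[0, 0, 0], [0, 0, -0.009], 0], [[0, 0, 0], [0, 0, 0], 0], [[0, 0, 0], [0, 0, 0], 0], [[0, 0, 0], [0, 0, 0], 0]]'

```text
time_s: 5.15
eef_pos: [0.5727, 0.161, 0.1892]
orientation: [-0.371, -3.118, 0.0]
ft_force: [-0.3, -0.4, -0.6]
opening: 0.003
grip_force: 0.0
```

```bash
python3 tgt.py; cat >> pin.py <<'E'
print('patch above pin base/now',b[20:27,24:30].mean().round(0),c[20:27,24:30].mean().round(0))
E
python3 pin.py; python3 - <<'E'
from h import *
for r in bot.spot_point('side','knob_top')[:1]: print(r, proj('side',[.5735,.161,.184]))
E
```

```text
5.15 [0.5727 0.161  0.1892] [-0.002 -0.    -1.   ] 0.002927489401350967 [-0.3 -0.4 -0.6]
tool delta [-0.0007  0.0002 -0.0108]
pin 0.51 [231.1 252.5]
expected in/out [230.4 252.9] [229.4 243.2]
diff near pin 0.9 0
patch above pin base/now 176.0 176.0
{'uv': [249.8, 238.8], 'confidence': 0.93} [252.758006   239.77016937]
```

Full release at 0.189 with zero contact. Next stroke down, then look.

Request:
apply_moves --rows '[[[0, 0, 0], [0, 0, 0.009], 0], [[0, 0, 0], [0, 0, 0.009], 0], [[0, 0, 0], [0, 0, 0.009], 0], [[0, 0, 0], [0, 0, 0.009], 0], [[0, 0, 0], [0, 0, 0], 0], [[0, 0, 0], [0, 0, 0], 0], [[0, 0, 0], [0, 0, 0], 0]]'

```text
time_s: 6.0
eef_pos: [0.5742, 0.1612, 0.1579]
orientation: [0.37, 3.115, 0.002]
ft_force: [-6.2, 0.1, 21.8]
opening: -0.001
grip_force: 10.9
```

```bash
python3 tgt.py; python3 pin.py
```

```text
6.0 [0.5742 0.1612 0.1579] [ 0.005  0.001 -1.   ] -0.0011276321252314974 [-6.2  0.1 21.8]
tool delta [ 0.0004 -0.0003 -0.0421]
pin 0.62 [229.5 254.5]
expected in/out [230.4 252.9] [229.4 243.2]
diff near pin 19.6 121
patch above pin base/now 176.0 177.0
```

Still in after press 2. Now up and press 3.

Request:
apply_moves --rows '[[[0, 0, 0], [0, 0, -0.009], 0], [[0, 0, 0], [0, 0, -0.009], 0], [[0, 0, 0], [0, 0, -0.009], 0], [[0, 0, 0], [0, 0, -0.009], 0], [[0, 0, 0], [0, 0, 0], 0], [[0, 0, 0], [0, 0, 0], 0], [[0, 0, 0], [0, 0, 0.009], 0], [[0, 0, 0], [0, 0, 0.009], 0], [[0, 0, 0], [0, 0, 0.009], 0], [[0, 0, 0], [0, 0, 0.009], 0], [[0, 0, 0], [0, 0, 0], 0], [[0, 0, 0], [0, 0, 0], 0]]'

```text
time_s: 7.3
eef_pos: [0.5739, 0.1612, 0.1579]
orientation: [0.37, 3.115, 0.002]
ft_force: [-7.9, -1.1, 25.8]
opening: 0.0
grip_force: 12.7
```

```bash
python3 tgt.py; python3 pin.py
```

```text
7.3 [0.5739 0.1612 0.1579] [ 0.004  0.001 -1.   ] 0.0003459385258400158 [-7.9 -1.1 25.8]
tool delta [ 0.0001 -0.0002 -0.0421]
pin 0.44 [231.  256.6]
expected in/out [230.4 252.9] [229.4 243.2]
diff near pin 19.4 120
patch above pin base/now 176.0 177.0
```

Still in after press 3.

Request:
apply_moves --rows '[[[0, 0, 0], [0, 0, -0.009], 0], [[0, 0, 0], [0, 0, -0.009], 0], [[0, 0, 0], [0, 0, -0.009], 0], [[0, 0, 0], [0, 0, -0.009], 0], [[0, 0, 0], [0, 0, 0], 0], [[0, 0, 0], [0, 0, 0], 0], [[0, 0, 0], [0, 0, 0.009], 0], [[0, 0, 0], [0, 0, 0.009], 0], [[0, 0, 0], [0, 0, 0.009], 0], [[0, 0, 0], [0, 0, 0.009], 0], [[0, 0, 0], [0, 0, 0], 0], [[0, 0, 0], [0, 0, 0], 0]]'

```text
time_s: 8.6
eef_pos: [0.5738, 0.1612, 0.1579]
orientation: [0.37, 3.116, 0.002]
ft_force: [-6.6, -1.0, 25.5]
opening: -0.001
grip_force: 12.7
```

```bash
python3 tgt.py; python3 pin.py; cp pics/$(ls -t pics|head -1) pics/v2.png
```

```text
8.6 [0.5738 0.1612 0.1579] [ 0.004  0.    -1.   ] -0.001430752359814587 [-6.6 -1.  25.5]
tool delta [ 0.0001 -0.0001 -0.0421]
pin 0.62 [257.1 279.5]
pin 0.58 [230.9 252.9]
expected in/out [230.4 252.9] [229.4 243.2]
diff near pin 19.4 120
patch above pin base/now 176.0 177.0
```

View pics/v2.png

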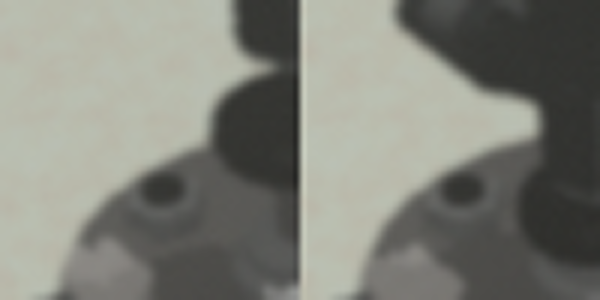

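The pin at (463, 188) is still in after press 4, and the canister hasn't shifted. Press 5 next.

Request:
apply_moves --rows '[[[0, 0, 0], [0, 0, -0.009], 0], [[0, 0, 0], [0, 0, -0.009], 0], [[0, 0, 0], [0, 0, -0.009], 0], [[0, 0, 0], [0, 0, -0.009], 0], [[0, 0, 0], [0, 0, 0], 0], [[0, 0, 0], [0, 0, 0], 0], [[0, 0, 0], [0, 0, 0.009], 0], [[0, 0, 0], [0, 0, 0.009], 0], [[0, 0, 0], [0, 0, 0.009], 0], [[0, 0, 0], [0, 0, 0.009], 0], [[0, 0, 0], [0, 0, 0], 0], [[0, 0, 0], [0, 0, 0], 0]]'

```text
time_s: 9.9
eef_pos: [0.5738, 0.1612, 0.1579]
orientation: [0.37, 3.115, 0.002]
ft_force: [-7.5, -0.7, 25.8]
opening: -0.001
grip_force: 12.7
```

```bash
python3 tgt.py; python3 pin.py; cp pics/$(ls -t pics|head -1) pics/v3.png
```

```text
9.9 [0.5738 0.1612 0.1579] [ 0.004  0.    -1.   ] -0.0010122189573773762 [-7.5 -0.7 25.8]
tool delta [ 0.0001 -0.0002 -0.0421]
pin 0.53 [232.8 252.8]
expected in/out [230.4 252.9] [229.4 243.2]
diff near pin 19.4 120
patch above pin base/now 176.0 177.0
```

Still in after press 5. For press 6 I'll wait longer at the top so the plunger returns fully.

Request:
apply_moves --rows '[[[0, 0, 0], [0, 0, -0.009], 0], [[0, 0, 0], [0, 0, -0.009], 0], [[0, 0, 0], [0, 0, -0.009], 0], [[0, 0, 0], [0, 0, -0.009], 0], [[0, 0, 0], [0, 0, 0], 0], [[0, 0, 0], [0, 0, 0], 0], [[0, 0, 0], [0, 0, 0], 0]]'

```text
time_s: 10.7
eef_pos: [0.5726, 0.161, 0.189]
orientation: [-0.371, -3.118, 0.001]
ft_force: [-0.6, 1.5, -0.1]
opening: -0.002
grip_force: 0.0
```

```bash
python3 tgt.py; python3 pin.py
```

```text
10.7 [0.5726 0.161  0.189 ] [-0.002 -0.    -1.   ] -0.0018477602326458552 [-0.6  1.5 -0.1]
tool delta [-0.0008  0.0002 -0.011 ]
pin 0.43 [227.7 253.5]
expected in/out [230.4 252.9] [229.4 243.2]
diff near pin 0.9 0
patch above pin base/now 176.0 176.0
```

Request:
apply_moves --rows '[[[0, 0, 0], [0, 0, 0.009], 0], [[0, 0, 0], [0, 0, 0.009], 0], [[0, 0, 0], [0, 0, 0.009], 0], [[0, 0, 0], [0, 0, 0.009], 0], [[0, 0, 0], [0, 0, 0], 0], [[0, 0, 0], [0, 0, 0], 0], [[0, 0, 0], [0, 0, 0], 0]]'

```text
time_s: 11.5
eef_pos: [0.5741, 0.1612, 0.1579]
orientation: [0.37, 3.115, 0.002]
ft_force: [-5.4, -1.3, 22.2]
opening: -0.003
grip_force: 11.1
```

```bash
python3 tgt.py; python3 pin.py; cp pics/$(ls -t pics|head -1) pics/v4.png
```

```text
11.5 [0.5741 0.1612 0.1579] [ 0.005  0.001 -1.   ] -0.0026808897796879233 [-5.4 -1.3 22.2]
tool delta [ 0.0004 -0.0003 -0.0421]
pin 0.51 [229.6 242.7]
expected in/out [230.4 252.9] [229.4 243.2]
diff near pin 29.0 190
patch above pin base/now 176.0 64.0
```

View pics/v4.png

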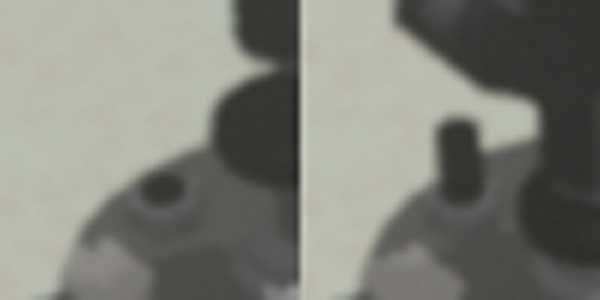

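The pin is fully out: its top is at (458, 125) in the crop, network row 242.7 against 243.2 expected. Now the hand goes straight up and away.

Request:
apply_moves --rows '[[[0, 0, 0], [0, 0, -0.009], 0], [[0, 0, 0], [0, 0, -0.009], 0], [[0, 0, 0], [0, 0, -0.009], 0], [[0, 0, 0], [0, 0, -0.015], 0], [[0, 0, 0], [0, 0, -0.03], 0], [[0, 0, 0], [0, 0, -0.03], 0], [[0, 0, 0], [0, 0, -0.03], 0], [[0, 0, 0], [0, 0, 0], 0], [[0, 0, 0], [0, 0, 0], 0], [[0, 0, 0], [0, 0, 0], 0]]'

```text
time_s: 12.6
eef_pos: [0.5727, 0.1609, 0.2845]
orientation: [-0.371, -3.117, 0.001]
ft_force: [0.5, -0.6, -0.4]
opening: -0.002
grip_force: 0.0
```

```bash
python3 tgt.py; python3 pin.py; python3 - <<'E'
from h import *
im,d=bot.get_image('side'); x,y=[int(a) for a in proj('side',[.5735,.161,.15])]
a=cv2.imread('pics/side0.png'); f=lambda i:cv2.resize(i[y-80:y+110,x-95:x+95],(400,400),interpolation=2)
cv2.imwrite('pics/end.png',np.hstack([f(a),f(im[:,:,::-1])]))
E
```

```text
12.6 [0.5727 0.1609 0.2845] [-0.003 -0.    -1.   ] -0.0019676639887987323 [ 0.5 -0.6 -0.4]
tool delta [-0.001   0.0003  0.0845]
pin 0.49 [233.  240.3]
expected in/out [230.4 252.9] [229.4 243.2]
diff near pin 13.6 74
patch above pin base/now 176.0 66.0
```

View pics/end.png

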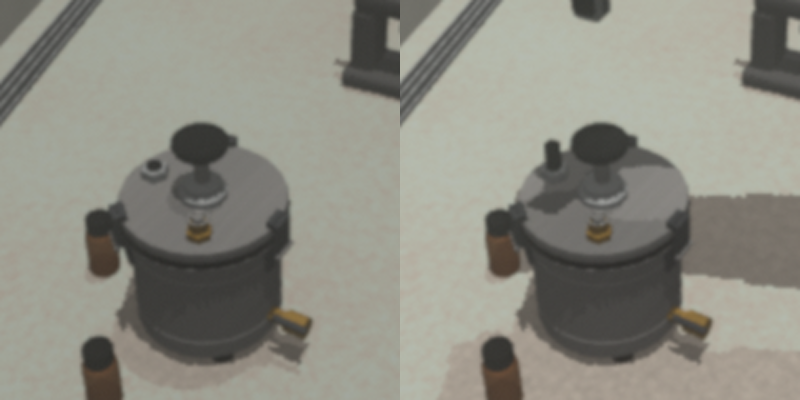

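Before and after match: knob up at (600, 143), pin out at (552, 155), relief valve seated at (598, 230), canister, opener and the two vials in view unmoved, and the hand clear above.

```bash
python3 -c "
from rig import bot
print(bot.finish_job())"
```

```text
the job is handed in; nothing more can be done
None
```

The indicator pin popped fully out on the sixth full stroke; I stopped pumping there, withdrew the hand with the plunger up and the relief valve seated, and handed the job in at about 13 s.

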